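Reverse a row of parts onto the test rack

TASK

Move the three parts from the aluminium pick-up rack to the dark blue test rack, in reverse order: the part now nearest the robot goes into the test rack's far bay, the middle one into the middle bay, and the one now farthest from the robot into the near bay. Set each part down upright on the middle of the pale pad in its bay, without knocking any part over on the way.

Things in the scene. Friction and masses are not known exactly. Their poses are not given: they have to be found in the camera images.
- pickup_rack: bare aluminium rack, fixed, 160 mm (x) by 84 mm (y), plate top 12 mm above the bench, end cheeks rising to 22 mm. Three coloured carriers stand on it in a row along its x, centred at x = +50, 0, -50 mm, y = 0; +x is its far end, -x its near end as the robot sees it. Which carrier, with its part, is where varies. Origin: middle of its underside, on the bench.
- test_rack: dark blue rack, fixed, 160 mm (x) by 84 mm (y), floor 12 mm above the bench, end cheeks to 22 mm. Ribs (3 mm wide, 7 mm high, along y) part it into three empty bays 47 mm wide, open at +y and -y, centred at x = +50, 0, -50 mm, y = 0, each with a flat pale pad (36 x 50 mm) in its middle; +x is its far end as the robot sees it. Origin: middle of its underside, on the bench.
- capacitor: blue can capacitor standing upright, 30 mm diameter, 44 mm tall, loose. Origin: centre of its underside, z up.
- battery: small block battery, orange and black, standing upright with its two terminals on top, 18 mm (its x) by 26 mm (its y), 49 mm tall, loose. It stands with its y roughly along the carrier's y. Origin: centre of its underside, z up.
- heatsink: grey finned heatsink, 36 mm (its x, along the fins) by 46 mm (its y, across the fins), 25 mm tall, base 5 mm thick, fins up, loose. It stands with its y roughly along the carrier's y; grasp it across the fins, by the two outer ones. Origin: centre of its underside, z up.
- carrier_yellow: yellow plastic carrier plate fixed on the pick-up rack, 48 mm (x) by 60 mm (y), 6 mm thick, with a 3 mm wide, 4 mm high rim along each of its two sides towards its neighbours; the ends at +y and -y are open. Holds the capacitor at the start. Origin: middle of its underside; axes as the pick-up rack's. It stays where it is.
- carrier_green: green plastic carrier plate fixed on the pick-up rack, 48 mm (x) by 60 mm (y), 6 mm thick, with a 3 mm wide, 4 mm high rim along each of its two sides towards its neighbours; the ends at +y and -y are open. Holds the battery at the start. Origin: middle of its underside; axes as the pick-up rack's. It stays where it is.
- carrier_red: red plastic carrier plate fixed on the pick-up rack, 48 mm (x) by 60 mm (y), 6 mm thick, with a 3 mm wide, 4 mm high rim along each of its two sides towards its neighbours; the ends at +y and -y are open. Holds the heatsink at the start. Origin: middle of its underside; axes as the pick-up rack's. It stays where it is.
Mind the look-alikes: they are no part of the job. Leave any red look-alike of the capacitor alone.

How it is judged:
At the end, for the whole second after the job is handed in: Every part stands upright (0.12 rad) on the test rack's floor (4 mm), in the bay mirroring its start (pick-up near, middle, far to bay far, middle, near), its origin within 12 mm of the bay's centre along the rack's y and 15 mm along its x; released and at rest (((x of carrier_yellow in the frame of pickup_rack between 0.035 and 0.065 m and x of capacitor in the frame of test_rack between -0.062 and -0.038 m) or (x of carrier_yellow in the frame of pickup_rack between -0.015 and 0.015 m and x of capacitor in the frame of test_rack between -0.012 and 0.012 m) or (x of carrier_yellow in the frame of pickup_rack between -0.065 and -0.035 m and x of capacitor in the frame of test_rack between 0.038 and 0.062 m)) and y of capacitor in the frame of test_rack between -0.015 and 0.015 m and z of capacitor in the frame of test_rack between 0.008 and 0.016 m and angle between each of capacitor, battery, heatsink's own z axis and vertical below 0.12 rad and linear speed of each of capacitor, battery, heatsink below 0.02 m/s and angular speed of each of capacitor, battery, heatsink below 0.2 rad/s and contact force between each of capacitor, battery, heatsink and the fingers below 0.05 N and ((x of carrier_green in the frame of pickup_rack between 0.035 and 0.065 m and x of battery in the frame of test_rack between -0.062 and -0.038 m) or (x of carrier_green in the frame of pickup_rack between -0.015 and 0.015 m and x of battery in the frame of test_rack between -0.012 and 0.012 m) or (x of carrier_green in the frame of pickup_rack between -0.065 and -0.035 m and x of battery in the frame of test_rack between 0.038 and 0.062 m)) and y of battery in the frame of test_rack between -0.015 and 0.015 m and z of battery in the frame of test_rack between 0.008 and 0.016 m and ((x of carrier_red in the frame of pickup_rack between 0.035 and 0.065 m and x of heatsink in the frame of test_rack between -0.062 and -0.038 m) or (x of carrier_red in the frame of pickup_rack between -0.015 and 0.015 m and x of heatsink in the frame of test_rack between -0.012 and 0.012 m) or (x of carrier_red in the frame of pickup_rack between -0.065 and -0.035 m and x of heatsink in the frame of test_rack between 0.038 and 0.062 m)) and y of heatsink in the frame of test_rack between -0.015 and 0.015 m and z of heatsink in the frame of test_rack between 0.008 and 0.016 m); the robot touches nothing.
It fails at once if a part is knocked over (tilted by more than 0.8 rad) (angle between any of capacitor, battery, heatsink's own z axis and vertical above 0.8 rad).
It also fails if it takes over 72 s, if anything falls off the work surface, if the arm or the gripper's body presses on something with over 40 N, if the wrist force passes 120 N, or if a joint passes its speed limit or range.

ROBOT

A 7-joint arm with a two-finger parallel gripper is mounted at the origin on a cart in front of the work surface, level with it; the furniture and walls round the work are solid. World frame = base frame: x ahead of the robot, y to its left, z up, the work surface at z = 0. Lengths are in m, angles in rad, forces in N, time in s.
With the tool pointing down it reaches from about 0.4 to 0.85 m from the base axis. Payload 10.4 kg.
Tool frame: the origin (TCP) lies at the very end of the fingers, on their centre line; the grasp point (between the pads) lies 19 mm behind it; z points along the fingers, y is the line along which they close (so a half turn about z gives the same grasp; the last joint's range is limited). The gripper opens to 85 mm and grips with 20 to 120 N. Pads are 22 mm wide; open, the fingers measure 114 mm over their backs; the gripper's body (76 mm by 85 mm) begins 54 mm behind the grasp point. The pads swing forward as they close: fully open they stand 13 mm farther back than shut.
Start: joints at [-1.349, 0.332, -0.065, 1.46, 0.022, 1.35, -0.088], TCP at [0.151, 0.606, 0.2] pointing down, gripper open.
Joint ranges: [-2.6, 2.6], [-0.5, 2.12], [-1.47, 1.34], [0.16, 2.42], [-1.27, 4.41], [0.06, 2.06], [-2.6, 2.6]. Speed limits (rad/s): [2.22, 2.22, 2.79, 2.79, 3.14, 3.14, 3.14].

INTERFACE

Orientations are given as a unit quaternion [x, y, z, w].
In Python, from workcell import manip gives the robot as it stands.
- The arm moves only by the tool inch_along, called after "Call:" as name([rows], argument=value, ...), one row to a line, values as JSON. Schema: {"type":"object","properties":{"motion":{"type":"array","items":{"type":"array","items":{"type":"number"},"minItems":7,"maxItems":7},"minItems":1,"maxItems":20},"squeeze":{"type":"number"},"only":{"type":"string"},"quiet":{"type":"boolean"},"lines":{"type":"string"}},"required":["motion"],"additionalProperties":false}. motion is a list of rows, 1 to 20 of them, each of 7 numbers: a rotation vector rx, ry, rz in rad, then dx, dy, dz in m, then the opening from 0.0 (shut) to 1.0 (fully open); each row is the pose to reach, as a shift and turn from the pose commanded when the call began, along the tool's axes at that moment; what a row does not reach only later rows make up. A row lasts 1/8 s, in which the tool goes at most 0.0625 m and 0.188 rad, less where a joint would pass 70% of its speed; a pose out of reach is approached as far as the arm can. The fingers move at their own pace and stop on an object; squeeze is the grip in N (left out, the last holds). Time passes only in rows, so rows that do not move let the fingers close. The tool returns the time, the measured TCP pose, the force, the opening and the grip force at its end. only (a regular expression) keeps the lines of the reply that match it, lines (a string "A,B") keeps lines A to B, and quiet returns only ok. Input that does not fit is refused with a message, and nothing moves.
- manip.get_obs(): the state, without advancing time (a new reading comes with each control period).
- manip.camera(name): name is "side" or "top" or "wrist"; returns the picture (480x640x3 uint8, blue, green, red); there is no depth.
- manip.calibration(name): a dict with "fx", "fy", "cx", "cy" (pixels), "world_from_camera" (4x4, takes a point from camera to world coordinates); the wrist camera has in their place "tool_from_camera" (4x4, takes a point from camera to tool coordinates, whose origin is the TCP and whose axes are the flange's). Camera axes: x right, y up, looking along -z (the intrinsics and any distortion apply to the point x, -y, -z); pixel columns grow to the right and rows downward; lengths in m; the calibration is good to about 2 mm. A picture is of the moment at which its call begins: read the wrist's pose just before it. calibration takes no time and is no camera call.
- manip.hand_in(): hands the job in; it is judged then, once.
Trained networks look in the newest picture that a camera, given by its name, has taken for a name from the list of things; names that differ only in an ending like _2 or _b are one class to them, and where a whole thing is asked for, a point or a joint stands for the part that bears it (a point fixed in the world has none). Each returns a list of dicts, best first, with "confidence" (0 to 1); they miss things now and then, are a little off and sometimes report something else, mostly with a low value. They report only what shows in the picture. A call takes as long as a camera call. They do not tell look-alikes from the thing itself.
- manip.outline_of(camera, thing): "mask" (480x640 bool, what is visible of it) and "bbox" ([left, top, right, bottom] in pixels, round what is visible of it).
The state is a dict: "clock": time; "joint_pos": joint angles; "joint_velocities": joint speeds; "tau": joint torques, N m; "position": TCP position; "ee_rot": TCP orientation; "ft_force": force on the tool from outside, world axes, zero at the start; "torque": the same for the moment, N m; "grip_width": opening from 0.0 (shut) to 1.0 (fully open); "grasp_force": force on a finger pad.
Only numpy, scipy, OpenCV 4.12 (cv2) and the standard library are available. Lean on these libraries where they do the work, as an engineer would, in place of code of your own. Each camera call takes 0.05 s, during which the arm holds its last target. There are 200 camera calls.

## Working session

There is one attempt and no reset: what is moved stays moved. The work goes in short steps, Python scripts to look and compute and a tool call to move; the robot and the scene stay as the last step left them, time stands still between calls to the robot, and variables do not carry over. Pictures are saved under pics/ and viewed, at most 14 in all, crops included, and the job is handed in when it is done.

```bash
mkdir -p pics; ls; python3 - <<'E'
from workcell import manip
import cv2,numpy as np
np.set_printoptions(precision=4,suppress=True)
o=manip.get_obs();print(o['clock'],o['position'],o['ee_rot'])
for c in("side","top"):
    cv2.imwrite(f"pics/{c}0.png",manip.camera(c))
    k=manip.calibration(c);print(k)
    for t in("pickup_rack","test_rack","capacitor","battery","heatsink","carrier_yellow","carrier_green","carrier_red"):
        print(c,t,[(round(float(r['confidence']),2),r['bbox']) for r in manip.outline_of(c,t)])
print(manip.calibration("wrist"))
E
```

```text
pics
0.0 [0.1514 0.6059 0.1996] [ 0.1221  0.9925 -0.0007 -0.    ]
{'fx': 567.7016798491708, 'fy': 567.7016798491708, 'cx': 322.69529336754687, 'cy': 236.47406247351037, 'world_from_camera': array([[-0.8783, -0.3219,  0.3534,  0.8127],
       [ 0.4775, -0.5552,  0.681 ,  1.0544],
       [-0.023 ,  0.7669,  0.6413,  0.5988],
       [ 0.    ,  0.    ,  0.    ,  1.    ]])}
side pickup_rack [(0.72, [265.2, 214.4, 382.2, 269.0])]
side test_rack [(0.66, [221.6, 174.3, 326.0, 234.5])]
side capacitor [(0.84, [325.4, 311.9, 347.1, 351.9]), (0.6, [311.5, 203.4, 329.4, 237.8])]
side battery []
side heatsink []
side carrier_yellow [(0.67, [304.2, 224.3, 344.4, 248.9]), (0.19, [219.0, 172.0, 326.1, 235.6])]
side carrier_green [(0.78, [274.3, 230.7, 317.9, 259.2])]
side carrier_red [(0.69, [220.9, 172.4, 327.1, 235.0]), (0.24, [273.2, 232.3, 318.1, 258.0])]
{'fx': 547.1746724524947, 'fy': 547.1746724524947, 'cx': 320.7225987442991, 'cy': 242.65657891917047, 'world_from_camera': array([[-0.0073,  0.9892, -0.1466,  0.38  ],
       [-0.9997, -0.0036,  0.0257,  0.4671],
       [ 0.0249,  0.1467,  0.988
[... 212 characters left out ...]
264.2]), (0.65, [195.9, 191.3, 218.6, 214.8]), (0.63, [311.3, 270.0, 348.9, 305.0])]
top battery [(0.69, [321.2, 215.4, 340.8, 232.3])]
top heatsink [(0.55, [319.4, 271.6, 346.4, 301.9])]
top carrier_yellow [(0.91, [311.1, 238.9, 350.8, 275.8]), (0.63, [324.0, 217.5, 339.8, 232.8])]
top carrier_green [(0.94, [314.8, 208.5, 354.2, 239.8])]
top carrier_red [(0.82, [309.6, 270.9, 347.4, 305.7])]
{'fx': 377.0219608751546, 'fy': 377.0219608751546, 'cx': 319.45036822132516, 'cy': 236.85832149809235, 'tool_from_camera': array([[ 0.0001,  0.9651,  0.262 ,  0.0662],
       [ 1.    ,  0.0001, -0.0005, -0.0004],
       [-0.0005,  0.262 , -0.9651, -0.1727],
       [ 0.    ,  0.    ,  0.    ,  1.    ]])}
```

View pics/side0.png

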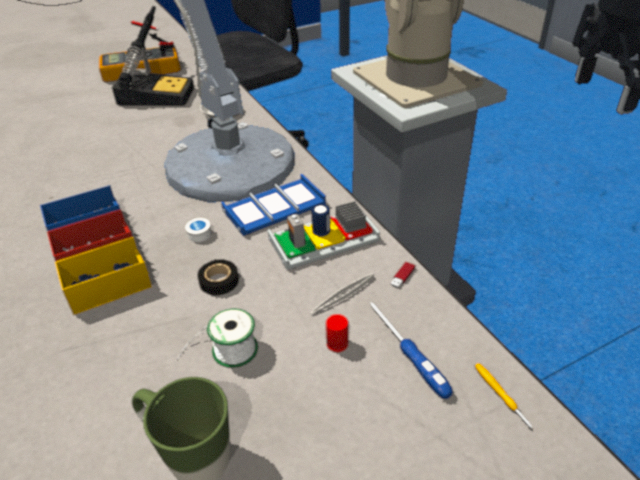

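View pics/top0.png

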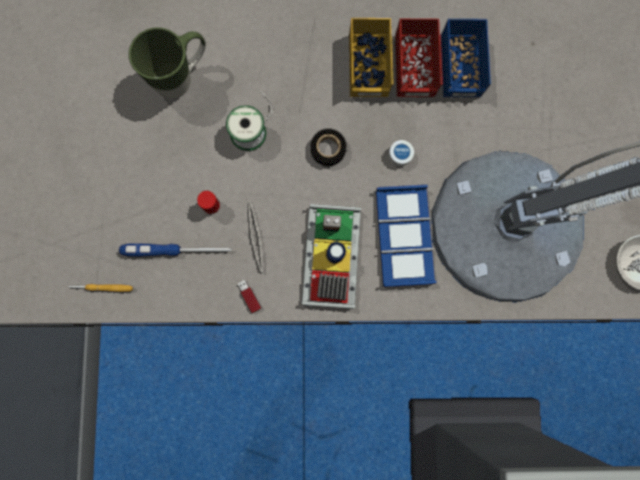

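Side view: the pick-up rack is at about (322,240) with the heatsink near the robot (352,218), the capacitor (320,220) and the battery far (297,232). The test rack is at (275,203), next to a lamp. Top view: battery (331,223), capacitor (336,252), heatsink (331,287), test rack (405,236), lamp base (510,225).

Candidates for the capacitor: the blue can at top (336,252), and the red can at top (207,202) / side (337,333). The red one is the look-alike, so I choose the blue one. The battery and heatsink each have only one candidate.

```bash
cat > h.py <<'E'
import numpy as np,cv2
from workcell import manip
from scipy.spatial.transform import Rotation as R
np.set_printoptions(precision=4,suppress=True)
def cam(n,obs=None):
    k=manip.calibration(n)
    if n=="wrist":
        T=np.eye(4);T[:3,:3]=R.from_quat(obs['ee_rot']).as_matrix();T[:3,3]=obs['position'];W=T@k['tool_from_camera']
    else: W=k['world_from_camera']
    return k,W
def ray(c,uv):
    k,W=c;d=np.array([(uv[0]-k['cx'])/k['fx'],-(uv[1]-k['cy'])/k['fy'],-1.]);return W[:3,3],W[:3,:3]@d
def atz(c,uv,z):
    o,d=ray(c,uv);return o+d*(z-o[2])/d[2]
def proj(c,p):
    k,W=c;q=np.linalg.inv(W)@np.append(p,1);return np.array([k['cx']-k['fx']*q[0]/q[2],k['cy']+k['fy']*q[1]/q[2]])
def tri(rs):
    A=0;b=0
    for o,d in rs:
        d=d/np.linalg.norm(d);P=np.eye(3)-np.outer(d,d);A=A+P;b=b+P@o
    return np.linalg.solve(A,b)
E
python3 - <<'E'
from h import *
t=cam("top");s=cam("side")
print("tcp",proj(t,[.151,.606,.2]),proj(s,[.151,.606,.2]),"base",proj(t,[0,0,0]),proj(s,[0,0,0]))
o=manip.get_obs()
im=manip.camera("top")
for n in("pickup_rack","test_rack"):
    m=manip.outline_of("top",n)[0]['mask'].astype(np.uint8)
    r=cv2.minAreaRect(cv2.findNonZero(m));print(n,r)
    print(np.array([atz(t,p,.015) for p in cv2.boxPoints(r)]))
for n,uv in dict(bat=(331,223),cap=(336,252),hs=(331,287),pf=(402,206),pm=(406,236),pn=(408,266),lampc=(510,225),edge=(330,323)).items(): print(n,atz(t,uv,.03 if n in('bat','cap','hs') else .012))
im=im[170:325,280:600];cv2.imwrite("pics/crop1.png",cv2.resize(im,None,fx=2.5,fy=2.5,interpolation=cv2.INTER_CUBIC))
E
```

```text
tcp [189.0562 522.3283] [591.4084 125.0118] base [615.0214 574.1422] [414.2923  78.0314]
pickup_rack ((331.3502197265625, 255.93455505371094), (53.02359390258789, 101.73130798339844), 4.159642219543457)
[[0.41   0.476  0.015 ]
 [0.5739 0.4637 0.015 ]
 [0.5674 0.3776 0.015 ]
 [0.4034 0.3924 0.015 ]]
test_rack ((404.8734436035156, 234.8558807373047), (102.15973663330078, 54.99139404296875), 85.60128784179688)
[[0.6026 0.3572 0.015 ]
 [0.6096 0.2666 0.015 ]
 [0.4421 0.2601 0.015 ]
 [0.4359 0.3483 0.015 ]]
bat [0.5384 0.4283 0.03  ]
cap [0.4919 0.4208 0.03  ]
hs [0.4367 0.4293 0.03  ]
pf [0.5698 0.3108 0.012 ]
pm [0.52   0.3057 0.012 ]
pn [0.471 0.304 0.012]
lampc [0.5377 0.1342 0.012 ]
edge [0.3811 0.4306 0.012 ]
```

View pics/crop1.png

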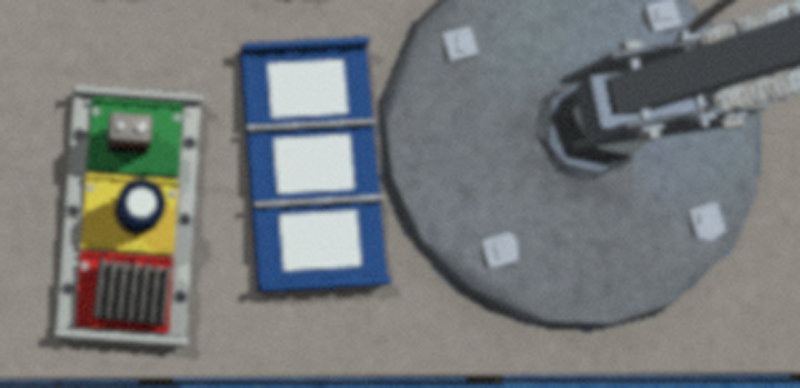

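The crop at (138,205) shows the blue can capacitor on yellow, with the battery on green (far) and the heatsink on red (near). So the heatsink goes to the far bay, the capacitor to the middle and the battery to the near bay. Next I move the wrist camera over both racks.

Call:
inch_along([
  [0, 0, 0, -0.05, -0.02, 0, 1],
  [0, 0, -0.04, -0.10, -0.04, 0, 1],
  [0, 0, -0.08, -0.15, -0.06, 0, 1],
  [0, 0, -0.12, -0.20, -0.08, 0, 1],
  [0, 0, -0.16, -0.25, -0.10, 0, 1],
  [0, 0, -0.166, -0.30, -0.12, 0, 1],
  [0, 0, -0.166, -0.34, -0.136, 0, 1],
  [0, 0, -0.166, -0.364, -0.136, 0, 1],
  [0, 0, -0.166, -0.364, -0.136, 0, 1],
  [0, 0, -0.166, -0.364, -0.136, 0, 1],
  [0, 0, -0.166, -0.364, -0.136, 0, 1],
], squeeze=60)

```text
clock: 2.42
position: [0.4706, 0.3871, 0.2005]
ee_rot: [0.038, 0.999, 0.0, -0.0]
ft_force: [-0.3, -0.3, 0.3]
grip_width: 1.0
grasp_force: 0.0
```

```bash
cat > w.py <<'E'
from h import *
import sys,pickle
tag=sys.argv[1];o=manip.get_obs();im=manip.camera("wrist");c=cam("wrist",o)
d={}
for n in("capacitor","battery","heatsink","pickup_rack","test_rack","carrier_green","carrier_red","carrier_yellow"):
    r=manip.outline_of("wrist",n);d[n]=r
    print(n,[(round(float(q['confidence']),2),q['bbox']) for q in r][:3])
pickle.dump((o,im,d),open(f"w{tag}.pkl","wb"))
cv2.imwrite(f"pics/w{tag}.png",im)
E
python3 w.py 1
```

```text
capacitor [(0.87, [538.1, 267.4, 595.4, 312.8]), (0.58, [340.5, 208.7, 382.7, 249.4]), (0.2, [331.9, 197.1, 398.7, 245.5])]
battery [(0.67, [351.7, 256.9, 385.7, 295.0])]
heatsink [(0.67, [334.7, 148.0, 388.3, 193.5])]
pickup_rack [(0.85, [315.8, 134.1, 411.7, 297.1])]
test_rack [(0.59, [182.9, 174.4, 297.7, 340.3])]
carrier_green [(0.78, [331.7, 245.5, 392.2, 294.9]), (0.57, [185.8, 174.5, 296.1, 339.7]), (0.55, [328.1, 141.5, 397.9, 195.1])]
carrier_red [(0.67, [332.2, 141.2, 399.8, 192.5])]
carrier_yellow [(0.72, [329.1, 193.8, 393.8, 245.7])]
```

View pics/w1.png

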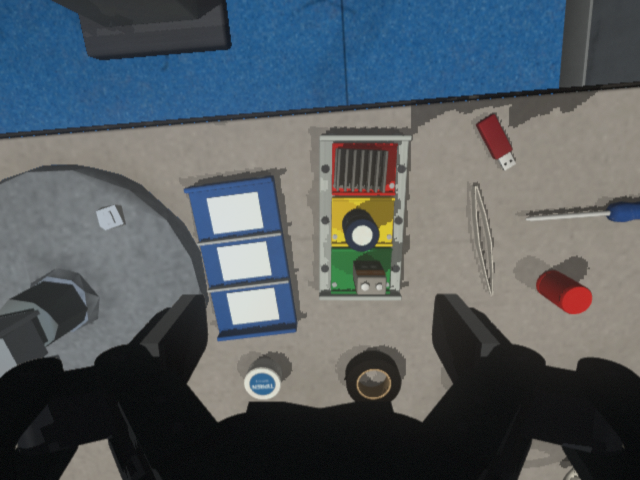

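The wrist view shows the whole scene: heatsink (362,170), capacitor top (361,236), battery top (371,286), and test-rack pads at (236,213), (245,261) and (253,308). The red can at (565,291) is the look-alike. I take a second wrist view for height.

Call:
inch_along([
  [0, 0, 0, -0.02, 0.05, 0, 1],
  [0, 0, 0, -0.04, 0.10, 0, 1],
  [0, 0, 0, -0.04, 0.10, 0, 1],
  [0, 0, 0, -0.04, 0.10, 0, 1],
  [0, 0, 0, -0.04, 0.10, 0, 1],
], squeeze=60)

```text
clock: 3.5
position: [0.5197, 0.4818, 0.2014]
ee_rot: [0.04, 0.999, 0.0, 0.0]
ft_force: [0.0, 0.4, -0.1]
grip_width: 1.0
grasp_force: 0.0
```

```bash
python3 w.py 2
```

```text
capacitor [(0.77, [446.8, 229.5, 497.3, 269.0]), (0.72, [229.8, 164.9, 271.1, 204.3])]
battery [(0.74, [245.3, 216.7, 277.6, 252.4])]
heatsink [(0.77, [219.0, 98.7, 275.3, 143.3])]
pickup_rack [(0.61, [204.9, 86.7, 302.2, 258.5])]
test_rack [(0.6, [76.0, 129.3, 203.8, 304.0])]
carrier_green [(0.65, [229.7, 207.7, 294.5, 256.1])]
carrier_red [(0.94, [219.3, 92.8, 290.5, 150.2])]
carrier_yellow [(0.91, [224.9, 151.3, 293.8, 203.0])]
```

View pics/w2.png

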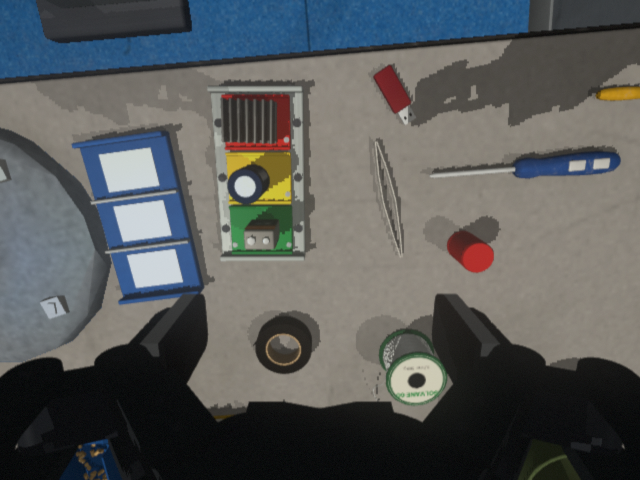

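```bash
cat > m.py <<'E'
from h import *
import pickle
D=[pickle.load(open(f"w{i}.pkl","rb")) for i in(1,2)]
C=[cam("wrist",d[0]) for d in D]
def blobs(im,box):
    l,t,r,b=[int(v) for v in box];sub=cv2.cvtColor(im[t:b,l:r],cv2.COLOR_BGR2HSV)
    m=cv2.inRange(sub,(0,0,175),(180,60,255));n,_,st,ce=cv2.connectedComponentsWithStats(m)
    return sorted([(st[i,4],ce[i]+[l,t]) for i in range(1,n) if st[i,4]>40],key=lambda q:-q[0])
P=[];
for o,im,d in D:
    pads=sorted([b[1] for b in blobs(im,d['test_rack'][0]['bbox'])[:3]],key=lambda p:-p[1])
    cb=[q for q in d['capacitor'] if abs(q['bbox'][0]-(340 if im is D[0][1] else 230))<15][0]['bbox']
    cap=blobs(im,cb)[0]; hs=cv2.minAreaRect(cv2.findNonZero(d['heatsink'][0]['mask'].astype(np.uint8)))
    pr=[d[k][0]['mask'] for k in("carrier_green","carrier_yellow","carrier_red")]
    P.append(pads+[cap[1],np.array(hs[0])]); print(cap,hs)
for n,a,b in zip(("padF","padM","padN","cap","hs"),*P): print(n,a,b,tri([ray(C[0],a),ray(C[1],b)]))
for n,a,b in (("T1",(365,287),(253,240)),("T2",(379,286),(267,240))): print(n,tri([ray(C[0],a),ray(C[1],b)]))
for i in(0,1):
  for n,z in(("pickup_rack",.016),("test_rack",.016)):
    r=cv2.minAreaRect(cv2.findNonZero(D[i][2][n][0]['mask'].astype(np.uint8)))
    print(n,np.array([atz(C[i],p,z)[:2] for p in cv2.boxPoints(r)]).ravel())
a=D[0][1][125:305,170:420];b=D[1][1][80:310,70:320]
S=lambda x:cv2.resize(x,None,fx=3,fy=3,interpolation=cv2.INTER_CUBIC)
cv2.imwrite("pics/ca.png",S(a))
t=cam("top");s=cam("side")
for n,uv in dict(pF=(402,206),pM=(406,236),pN=(408,266)).items(): print(n,atz(t,uv,.012))
E
python3 m.py
```

```text
(np.int32(300), array([361.8867, 234.88  ])) ((360.8603820800781, 168.71131896972656), (53.64496994018555, 42.61191940307617), 2.4895529747009277)
(np.int32(332), array([244.4669, 185.9398])) ((248.5, 120.5), (45.0, 55.0), 90.0)
padF [252.582  305.7498] [154.6963 268.112 ] [0.5714 0.3091 0.0114]
padM [243.975  260.7659] [142.1887 220.5704] [0.5214 0.3066 0.0117]
padN [234.7202 212.5252] [128.85  169.471] [0.4714 0.304  0.0116]
cap [361.8867 234.88  ] [244.4669 185.9398] [0.4897 0.4218 0.062 ]
hs [360.8604 168.7113] [248.5 120.5] [0.437  0.4266 0.0317]
T1 [0.5371 0.4226 0.0619]
T2 [0.5377 0.4349 0.0617]
pickup_rack [0.5673 0.3775 0.4024 0.3919 0.4097 0.4756 0.5755 0.4718]
test_rack [0.44   0.2599 0.4329 0.3461 0.6023 0.3554 0.6122 0.2584]
pickup_rack [0.4038 0.3918 0.4096 0.4758 0.5733 0.463  0.5669 0.3681]
test_rack [0.4427 0.2595 0.4307 0.349  0.599  0.3581 0.6152 0.257 ]
pF [0.5698 0.3108 0.012 ]
pM [0.52   0.3057 0.012 ]
pN [0.471 0.304 0.012]
```

View pics/ca.png

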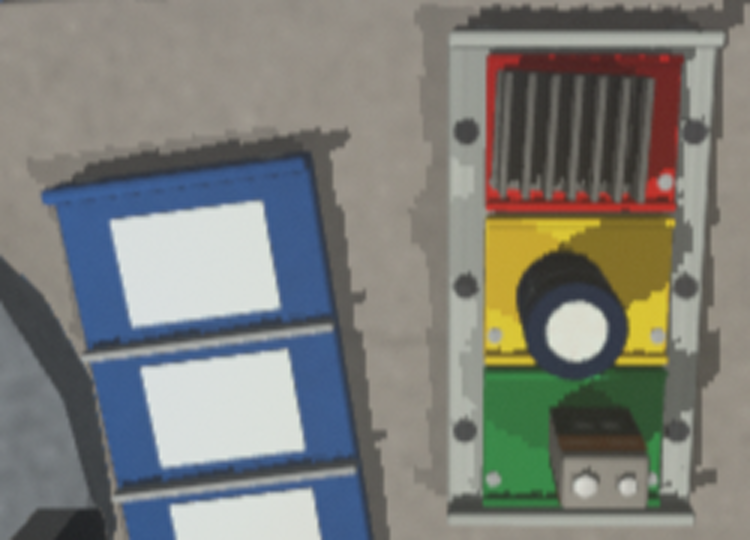

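The crop confirms the choices: heatsink top centre about (575,136), battery top centre about (606,487), white capacitor top at (577,330). The measured heights agree with the text: pads 11.6 mm, capacitor top 62 mm, pad pitch 50 mm. Now the targets.

```bash
cat >> h.py <<'E'
def delta(p,yaw):
    o=manip.get_obs();T=R.from_quat(o['ee_rot']).as_matrix();d=T.T@(np.array(p)-o['position'])
    cur=np.arctan2(-T[0,1],T[1,1]);a=np.deg2rad(yaw)-cur
    return "d %s rz %.3f (yaw %.2f deg)"%(d.round(4),-a,np.rad2deg(cur))
E
python3 - <<'E'
from h import *
import pickle
D=[pickle.load(open(f"w{i}.pkl","rb")) for i in(1,2)]
C=[cam("wrist",d[0]) for d in D]
u=lambda a,b:(170+a/3,125+b/3)
print("hs",atz(C[0],u(575,136),.043),atz(C[1],(248,119),.043))
print("bat",atz(C[0],u(606,486),.066),atz(C[1],(260,240),.066))
print(delta([.437,.427,.12],-7.4))
E
```

```text
hs [0.4371 0.4262 0.043 ] [0.4365 0.4282 0.043 ]
bat [0.5365 0.428  0.066 ] [0.5358 0.4297 0.066 ]
d [ 0.0777 -0.062   0.0805] rz 0.050 (yaw -4.52 deg)
```

Call:
inch_along([
  [0, 0, 0.02, 0.035, -0.03, 0, 1],
  [0, 0, 0.05, 0.078, -0.061, 0.01, 1],
  [0, 0, 0.05, 0.078, -0.061, 0.06, 1],
  [0, 0, 0.05, 0.078, -0.061, 0.11, 1],
  [0, 0, 0.05, 0.078, -0.061, 0.15, 1],
  [0, 0, 0.05, 0.078, -0.061, 0.15, 1],
  [0, 0, 0.05, 0.078, -0.061, 0.15, 1],
  [0, 0, 0.05, 0.078, -0.061, 0.15, 1],
], squeeze=60)

```text
clock: 4.95
position: [0.4378, 0.4292, 0.0526]
ee_rot: [0.064, 0.998, 0.001, 0.001]
ft_force: [0.1, 0.3, 0.2]
grip_width: 0.999
grasp_force: 0.0
```

```bash
python3 - <<'E'
from h import *
print(delta([.437,.427,.019],-7.4))
o=manip.get_obs();cv2.imwrite("pics/hs1.png",manip.camera("wrist"))
E
```

```text
d [ 0.0006 -0.0024  0.0336] rz 0.000 (yaw -7.39 deg)
```

View pics/hs1.png

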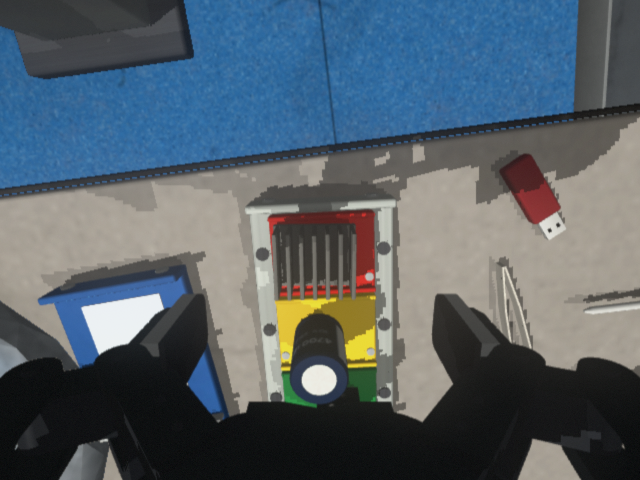

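The heatsink (315,260) is centred between the fingers, the open pads clear it on both sides, and its fins line up with the tool. Descend and grip.

Call:
inch_along([
  [0, 0, 0, 0, -0.002, 0.017, 1],
  [0, 0, 0, 0, -0.002, 0.033, 1],
  [0, 0, 0, 0, -0.002, 0.033, 1],
  [0, 0, 0, 0, -0.002, 0.033, 0.7],
  [0, 0, 0, 0, -0.002, 0.033, 0.5],
  [0, 0, 0, 0, -0.002, 0.033, 0.4],
  [0, 0, 0, 0, -0.002, 0.033, 0.3],
  [0, 0, 0, 0, -0.002, 0.033, 0.3],
  [0, 0, 0, 0, -0.002, 0.033, 0.3],
  [0, 0, 0, 0, -0.002, 0.033, 0.3],
  [0, 0, 0, 0, -0.002, 0.033, 0.3],
  [0, 0, 0, 0, -0.002, 0.033, 0.3],
], squeeze=40)

```text
clock: 6.5
position: [0.4366, 0.4261, 0.0174]
ee_rot: [0.064, 0.998, 0.0, -0.0]
ft_force: [-0.7, -0.0, -0.8]
grip_width: 0.3
grasp_force: 0.0
```

```bash
python3 - <<'E'
from h import *
a=manip.camera("wrist");b=manip.camera("side")[150:290,210:400]
cv2.imwrite("pics/hs2.png",np.hstack([a[:,120:520],cv2.resize(b,(400,295),interpolation=cv2.INTER_CUBIC)[:,:].repeat(1,0) if 0 else cv2.copyMakeBorder(cv2.resize(b,(400,295),interpolation=cv2.INTER_CUBIC),0,185,0,0,cv2.BORDER_CONSTANT)]))
E
```

```text
(no output)
```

View pics/hs2.png

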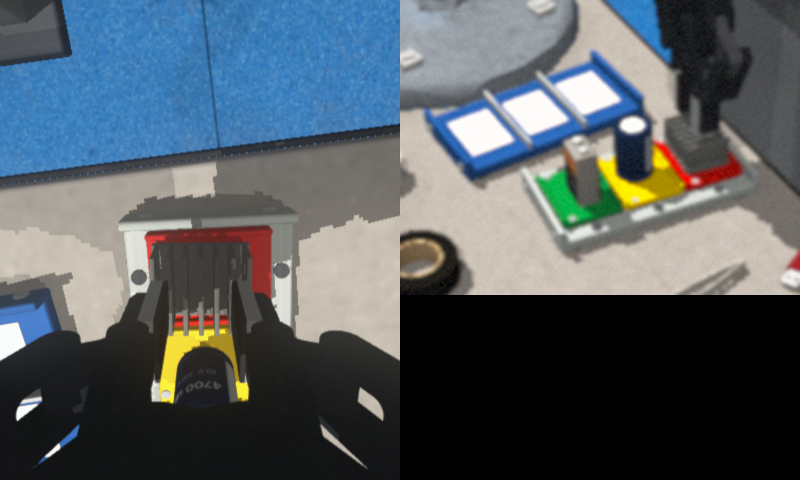

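The fingers straddle the heatsink correctly (pads at columns 160 and 240) but no grip force has built up. I close further.

Call:
inch_along([
  [0, 0, 0, 0, 0, 0, 0.2],
  [0, 0, 0, 0, 0, 0, 0.1],
  [0, 0, 0, 0, 0, 0, 0],
  [0, 0, 0, 0, 0, 0, 0],
  [0, 0, 0, 0, 0, 0, 0],
  [0, 0, 0, 0, 0, 0, 0],
  [0, 0, 0, 0, 0, 0, 0],
  [0, 0, 0, 0, 0, 0, 0],
  [0, 0, 0, 0, 0, 0, 0],
], squeeze=40)

```text
clock: 7.72
position: [0.4366, 0.4261, 0.0174]
ee_rot: [0.064, 0.998, 0.0, 0.0]
ft_force: [0.0, -0.7, 0.3]
grip_width: 0.002
grasp_force: 0.0
```

```bash
python3 - <<'E'
from h import *
o=manip.get_obs();c=cam("wrist",o);T=R.from_quat(o['ee_rot']).as_matrix()
for z in(0,-.019,-.04):print(proj(c,o['position']+T@[0,0,z]))
print(proj(cam("side"),o['position']))
a=manip.camera("wrist");b=manip.camera("side")[170:270,260:400]
cv2.imwrite("pics/hs3.png",np.hstack([a[:,120:520],cv2.copyMakeBorder(cv2.resize(b,(400,286),interpolation=cv2.INTER_CUBIC),0,194,0,0,cv2.BORDER_CONSTANT)]))
E
```

```text
[320.0169 275.171 ]
[320.0989 290.7425]
[320.2138 312.5224]
[349.3048 221.8785]
```

View pics/hs3.png

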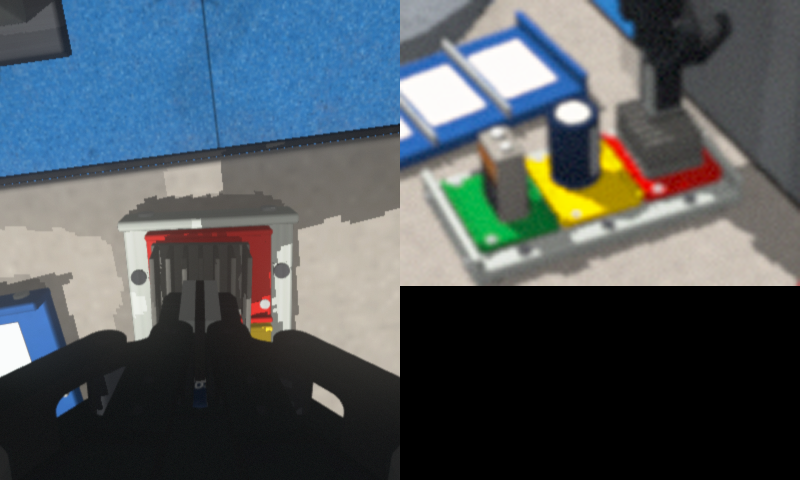

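The shut fingers sit just above the fins with no force. Projecting the TCP into the side view puts it about 13 px below the visible tips. So the real tips end at least 25 mm behind the reported TCP. I open, go 20 mm deeper (by that bound the tips stay at or above 25 mm, clear of the carrier) and close again.

Call:
inch_along([
  [0, 0, 0, 0, 0, 0, 1],
  [0, 0, 0, 0, 0, 0, 1],
  [0, 0, 0, 0, 0, 0, 1],
  [0, 0, 0, 0, 0, 0, 1],
  [0, 0, 0, 0, 0, 0, 1],
  [0, 0, 0, 0, 0, 0, 1],
  [0, 0, 0, 0, 0, 0, 1],
  [0, 0, 0, 0, 0, 0.01, 1],
  [0, 0, 0, 0, 0, 0.02, 1],
  [0, 0, 0, 0, 0, 0.02, 1],
  [0, 0, 0, 0, 0, 0.02, 0.6],
  [0, 0, 0, 0, 0, 0.02, 0.5],
  [0, 0, 0, 0, 0, 0.02, 0.4],
  [0, 0, 0, 0, 0, 0.02, 0.4],
  [0, 0, 0, 0, 0, 0.02, 0.4],
], squeeze=40)

```text
clock: 9.7
position: [0.4369, 0.4264, -0.002]
ee_rot: [0.064, 0.998, 0.0, 0.0]
ft_force: [-0.2, -0.6, 6.1]
grip_width: 0.488
grasp_force: 41.6
```

```bash
python3 - <<'E'
from h import *
b=manip.camera("side")[150:270,260:400]
cv2.imwrite("pics/hs4.png",cv2.resize(b,None,fx=4,fy=4,interpolation=cv2.INTER_CUBIC))
E
```

```text
(no output)
```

View pics/hs4.png

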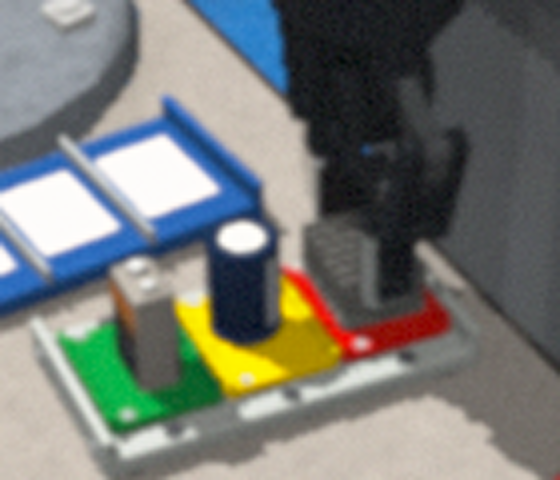

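The heatsink is now gripped (41.6 N), with the pads down its outer fins. Lift it and compute the move to the far bay.

Call:
inch_along([
  [0, 0, 0, 0, 0, -0.01, 0.3],
  [0, 0, 0, 0, 0, -0.05, 0.3],
  [0, 0, 0, 0, 0, -0.10, 0.3],
  [0, 0, 0, 0, 0, -0.12, 0.3],
  [0, 0, 0, 0, 0, -0.12, 0.3],
], squeeze=60)

```text
clock: 10.38
position: [0.4372, 0.4268, 0.1192]
ee_rot: [0.064, 0.998, 0.001, 0.001]
ft_force: [-1.2, -0.5, -1.5]
grip_width: 0.484
grasp_force: 62.3
```

```bash
python3 - <<'E'
from h import *
print(delta([.571,.3095,.118],2.9))
E
```

```text
d [-0.1478 -0.0991  0.0012] rz -0.179 (yaw -7.38 deg)
```

Call:
inch_along([
  [0, 0, -0.04, -0.037, -0.025, 0, 0.3],
  [0, 0, -0.09, -0.074, -0.05, 0, 0.3],
  [0, 0, -0.14, -0.111, -0.075, 0, 0.3],
  [0, 0, -0.179, -0.148, -0.099, 0, 0.3],
  [0, 0, -0.179, -0.148, -0.099, 0.03, 0.3],
  [0, 0, -0.179, -0.148, -0.099, 0.06, 0.3],
  [0, 0, -0.179, -0.148, -0.099, 0.09, 0.3],
  [0, 0, -0.179, -0.148, -0.099, 0.09, 0.3],
  [0, 0, -0.179, -0.148, -0.099, 0.09, 0.3],
])

```text
clock: 11.5
position: [0.5708, 0.309, 0.0279]
ee_rot: [-0.025, 1.0, 0.0, 0.0]
ft_force: [0.7, 0.4, 0.3]
grip_width: 0.487
grasp_force: 62.3
```

```bash
python3 - <<'E'
from h import *
print(delta([.571,.3095,-.007],2.9))
o=manip.get_obs();a=manip.camera("wrist");b=manip.camera("side")[130:270,200:360]
cv2.imwrite("pics/hs5.png",np.hstack([a[:,100:500],cv2.copyMakeBorder(cv2.resize(b,(400,350),interpolation=cv2.INTER_CUBIC),0,130,0,0,cv2.BORDER_CONSTANT)]))
E
```

```text
d [-0.0002  0.0005  0.0349] rz -0.000 (yaw 2.87 deg)
```

View pics/hs5.png

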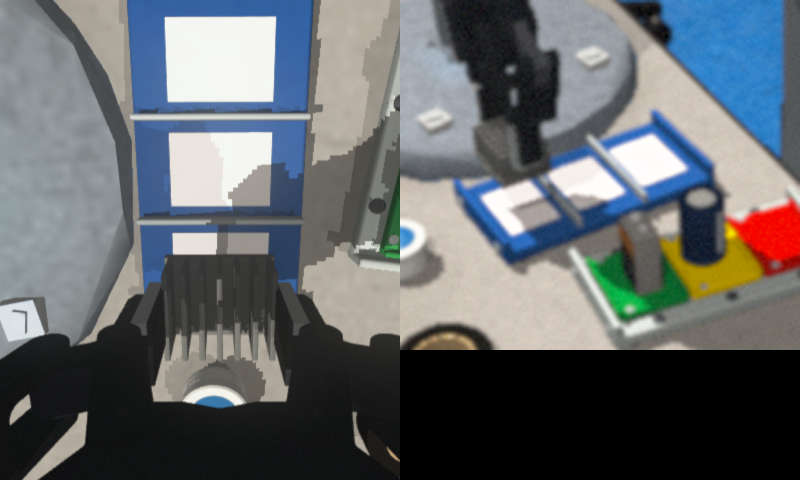

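The heatsink is held level and aligned over the far pad (both centred near column 220). Lower it.

Call:
inch_along([
  [0, 0, 0, 0, 0, 0.02, 0.3],
  [0, 0, 0, 0, 0, 0.028, 0.3],
  [0, 0, 0, 0, 0, 0.032, 0.3],
  [0, 0, 0, 0, 0, 0.0345, 0.3],
  [0, 0, 0, 0, 0, 0.0345, 0.3],
  [0, 0, 0, 0, 0, 0.0345, 0.3],
])

```text
clock: 12.35
position: [0.5709, 0.3091, -0.0067]
ee_rot: [-0.025, 1.0, 0.0, 0.0]
ft_force: [0.8, -0.1, -0.4]
grip_width: 0.48
grasp_force: 62.3
```

Call:
inch_along([
  [0, 0, 0, 0, 0, 0.001, 0.3],
  [0, 0, 0, 0, 0, 0.0015, 0.3],
  [0, 0, 0, 0, 0, 0.0015, 0.3],
])

```text
clock: 12.72
position: [0.5709, 0.3091, -0.0079]
ee_rot: [-0.025, 1.0, 0.0, 0.0]
ft_force: [-1.2, -0.6, 5.6]
grip_width: 0.485
grasp_force: 63.0
```

Contact at 5.6 N: the heatsink is down. Release and rise.

Call:
inch_along([
  [0, 0, 0, 0, 0, 0, 0.55],
  [0, 0, 0, 0, 0, 0, 0.6],
  [0, 0, 0, 0, 0, 0, 0.65],
  [0, 0, 0, 0, 0, 0, 0.65],
  [0, 0, 0, 0, 0, -0.02, 0.65],
  [0, 0, 0, 0, 0, -0.06, 0.65],
  [0, 0, 0, 0, 0, -0.11, 0.8],
  [0, 0, 0, 0, 0, -0.14, 1],
  [0, 0, 0, 0, 0, -0.14, 1],
])

```text
clock: 13.85
position: [0.5724, 0.3098, 0.1361]
ee_rot: [-0.025, 1.0, 0.002, 0.003]
ft_force: [0.1, -0.6, -0.9]
grip_width: 0.999
grasp_force: 0.0
```

```bash
python3 - <<'E'
from h import *
print(delta([.490,.422,.132],-4.5))
E
```

```text
d [0.0767 0.1162 0.004 ] rz 0.129 (yaw 2.86 deg)
```

Call:
inch_along([
  [0, 0, 0.05, 0.026, 0.039, 0, 1],
  [0, 0, 0.1, 0.052, 0.078, 0, 1],
  [0, 0, 0.129, 0.077, 0.116, 0.004, 1],
  [0, 0, 0.129, 0.077, 0.116, 0.004, 1],
  [0, 0, 0.129, 0.077, 0.116, 0.044, 1],
  [0, 0, 0.129, 0.077, 0.116, 0.064, 1],
  [0, 0, 0.129, 0.077, 0.116, 0.064, 1],
  [0, 0, 0.129, 0.077, 0.116, 0.064, 1],
])

```text
clock: 14.85
position: [0.4887, 0.4211, 0.0687]
ee_rot: [0.04, 0.999, 0.001, 0.001]
ft_force: [0.2, -0.1, -0.1]
grip_width: 0.997
grasp_force: 0.0
```

```bash
python3 - <<'E'
from h import *
print(delta([.490,.422,.012],-4.5))
o=manip.get_obs();a=manip.camera("wrist");b=manip.camera("top")[170:320,290:450]
cv2.imwrite("pics/c1.png",np.hstack([a[:,120:520],cv2.copyMakeBorder(cv2.resize(b,(400,375),interpolation=cv2.INTER_CUBIC),0,105,0,0,cv2.BORDER_CONSTANT)]))
E
```

```text
d [-0.0011  0.001   0.0567] rz -0.001 (yaw -4.54 deg)
```

View pics/c1.png

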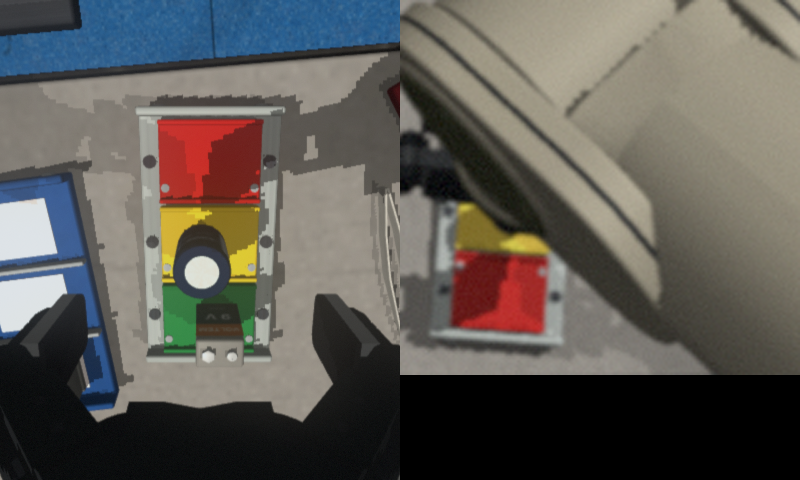

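The capacitor top (202,272) is midway between the fingers. The wrist view also shows the battery still standing and the red carrier empty. Descend and grip.

Call:
inch_along([
  [0, 0, 0, -0.001, 0.001, 0.03, 1],
  [0, 0, 0, -0.001, 0.001, 0.056, 1],
  [0, 0, 0, -0.001, 0.001, 0.056, 1],
  [0, 0, 0, -0.001, 0.001, 0.056, 0.7],
  [0, 0, 0, -0.001, 0.001, 0.056, 0.5],
  [0, 0, 0, -0.001, 0.001, 0.056, 0.4],
  [0, 0, 0, -0.001, 0.001, 0.056, 0.35],
  [0, 0, 0, -0.001, 0.001, 0.056, 0.3],
  [0, 0, 0, -0.001, 0.001, 0.056, 0.2],
  [0, 0, 0, -0.001, 0.001, 0.056, 0.1],
  [0, 0, 0, -0.001, 0.001, 0.056, 0.1],
  [0, 0, 0, -0.001, 0.001, 0.056, 0.1],
], squeeze=40)

```text
clock: 16.45
position: [0.4894, 0.4222, 0.0122]
ee_rot: [0.039, 0.999, 0.0, 0.0]
ft_force: [-0.5, -0.8, 5.3]
grip_width: 0.336
grasp_force: 39.5
```

Call:
inch_along([
  [0, 0, 0, 0, 0, -0.01, 0.1],
  [0, 0, 0, 0, 0, -0.05, 0.1],
  [0, 0, 0, 0, 0, -0.09, 0.1],
  [0, 0, 0, 0, 0, -0.09, 0.1],
  [0, 0, 0, 0, 0, -0.09, 0.1],
], squeeze=60)

```text
clock: 17.08
position: [0.4886, 0.4215, 0.1009]
ee_rot: [0.039, 0.999, -0.0, -0.0]
ft_force: [0.7, -0.7, -1.5]
grip_width: 0.325
grasp_force: 59.2
```

```bash
python3 - <<'E'
from h import *
print(delta([.5210,.3068,.102],2.9))
E
```

```text
d [-0.0413 -0.1118 -0.0011] rz -0.129 (yaw -4.51 deg)
```

Call:
inch_along([
  [0, 0, -0.05, -0.014, -0.037, 0, 0.1],
  [0, 0, -0.1, -0.028, -0.075, 0, 0.1],
  [0, 0, -0.129, -0.041, -0.112, 0, 0.1],
  [0, 0, -0.129, -0.041, -0.112, 0, 0.1],
  [0, 0, -0.129, -0.041, -0.112, 0.04, 0.1],
  [0, 0, -0.129, -0.041, -0.112, 0.08, 0.1],
  [0, 0, -0.129, -0.041, -0.112, 0.08, 0.1],
  [0, 0, -0.129, -0.041, -0.112, 0.08, 0.1],
])

```text
clock: 18.08
position: [0.5213, 0.3077, 0.0224]
ee_rot: [-0.025, 1.0, 0.0, 0.0]
ft_force: [0.0, 0.3, 0.5]
grip_width: 0.325
grasp_force: 59.3
```

```bash
python3 - <<'E'
from h import *
print(delta([.5210,.3068,.0065],2.9))
o=manip.get_obs();a=manip.camera("wrist");b=manip.camera("side")[130:270,200:360]
cv2.imwrite("pics/c2.png",np.hstack([a[:,100:500],cv2.copyMakeBorder(cv2.resize(b,(400,350),interpolation=cv2.INTER_CUBIC),0,130,0,0,cv2.BORDER_CONSTANT)]))
E
```

```text
d [ 0.0004 -0.0009  0.0159] rz -0.000 (yaw 2.90 deg)
```

View pics/c2.png

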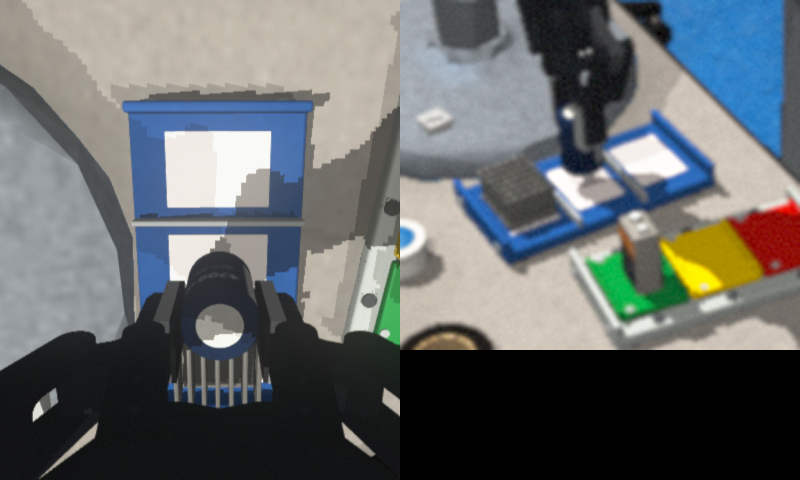

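The heatsink sits flat in the far bay, and the capacitor is upright over the middle pad (column 219, pad centre about 218). Lower it.

Call:
inch_along([
  [0, 0, 0, 0, -0.001, 0.01, 0.1],
  [0, 0, 0, 0, -0.001, 0.0145, 0.1],
  [0, 0, 0, 0, -0.001, 0.016, 0.1],
  [0, 0, 0, 0, -0.001, 0.0165, 0.1],
  [0, 0, 0, 0, -0.001, 0.0165, 0.1],
])

```text
clock: 18.8
position: [0.5213, 0.3058, 0.0063]
ee_rot: [-0.025, 1.0, 0.0, 0.0]
ft_force: [-5.9, -3.9, 14.0]
grip_width: 0.326
grasp_force: 60.9
```

Call:
inch_along([
  [0, 0, 0, 0, 0, -0.0005, 0.35],
  [0, 0, 0, 0, 0, -0.0005, 0.4],
  [0, 0, 0, 0, 0, -0.0005, 0.5],
  [0, 0, 0, 0, 0, -0.0005, 0.55],
  [0, 0, 0, 0, 0, -0.02, 0.55],
  [0, 0, 0, 0, 0, -0.06, 0.6],
  [0, 0, 0, 0, 0, -0.11, 0.8],
  [0, 0, 0, 0, 0, -0.14, 1],
  [0, 0, 0, 0, 0, -0.14, 1],
])

```text
clock: 19.92
position: [0.5227, 0.3069, 0.1492]
ee_rot: [-0.025, 1.0, 0.002, 0.003]
ft_force: [0.4, 0.1, -1.0]
grip_width: 0.999
grasp_force: 0.0
```

```bash
python3 - <<'E'
from h import *
print(delta([.5362,.4288,.142],-4.5))
E
```

```text
d [-0.0195  0.121   0.0078] rz 0.128 (yaw 2.86 deg)
```

Call:
inch_along([
  [0, 0, 0.05, -0.006, 0.04, 0, 1],
  [0, 0, 0.1, -0.013, 0.08, 0, 1],
  [0, 0, 0.128, -0.0195, 0.121, 0.008, 1],
  [0, 0, 0.128, -0.0195, 0.121, 0.008, 1],
  [0, 0, 0.128, -0.0195, 0.121, 0.05, 1],
  [0, 0, 0.128, -0.0195, 0.121, 0.07, 1],
  [0, 0, 0.128, -0.0195, 0.121, 0.07, 1],
  [0, 0, 0.128, -0.0195, 0.121, 0.07, 1],
])

```text
clock: 20.92
position: [0.5352, 0.428, 0.0765]
ee_rot: [0.039, 0.999, 0.001, 0.001]
ft_force: [0.1, 0.8, -0.2]
grip_width: 1.004
grasp_force: 0.0
```

```bash
python3 - <<'E'
from h import *
print(delta([.5362,.4288,.016],-4.5))
o=manip.get_obs();a=manip.camera("wrist");c=cam("wrist",o)
print(proj(c,[.5362,.4288,.066]))
cv2.imwrite("pics/b1.png",a[:,60:560])
E
```

```text
d [-0.0008  0.0008  0.0605] rz 0.000 (yaw -4.48 deg)
[321.6684 269.5413]
```

View pics/b1.png

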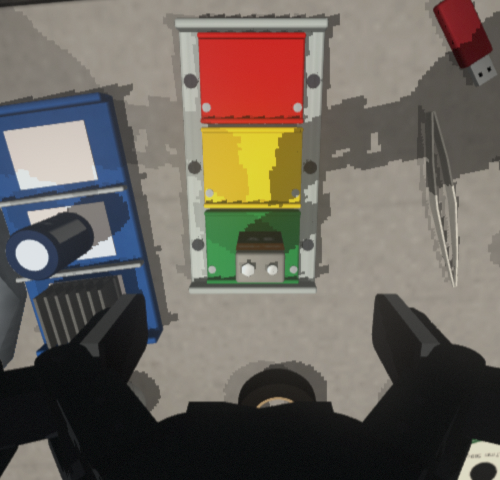

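The battery terminals at crop (248,270) and (272,270) match the predicted (262,270). The capacitor and heatsink are standing in their bays. Descend and grip.

Call:
inch_along([
  [0, 0, 0, -0.001, 0, 0.03, 1],
  [0, 0, 0, -0.001, 0, 0.06, 1],
  [0, 0, 0, -0.001, 0, 0.06, 1],
  [0, 0, 0, -0.001, 0, 0.06, 0.7],
  [0, 0, 0, -0.001, 0, 0.06, 0.5],
  [0, 0, 0, -0.001, 0, 0.06, 0.4],
  [0, 0, 0, -0.001, 0, 0.06, 0.35],
  [0, 0, 0, -0.001, 0, 0.06, 0.3],
  [0, 0, 0, -0.001, 0, 0.06, 0.2],
  [0, 0, 0, -0.001, 0, 0.06, 0.1],
  [0, 0, 0, -0.001, 0, 0.06, 0.1],
  [0, 0, 0, -0.001, 0, 0.06, 0.1],
], squeeze=40)

```text
clock: 22.48
position: [0.5357, 0.4279, 0.0154]
ee_rot: [0.039, 0.999, 0.0, 0.0]
ft_force: [-0.9, -0.7, 5.0]
grip_width: 0.291
grasp_force: 40.3
```

Call:
inch_along([
  [0, 0, 0, 0, 0, -0.01, 0.1],
  [0, 0, 0, 0, 0, -0.05, 0.1],
  [0, 0, 0, 0, 0, -0.10, 0.1],
  [0, 0, 0, 0, 0, -0.10, 0.1],
  [0, 0, 0, 0, 0, -0.10, 0.1],
], squeeze=60)

```text
clock: 23.1
position: [0.5352, 0.4274, 0.1145]
ee_rot: [0.039, 0.999, -0.0, -0.0]
ft_force: [-0.2, 0.5, -0.8]
grip_width: 0.286
grasp_force: 59.7
```

```bash
python3 - <<'E'
from h import *
print(delta([.4713,.304,.116],2.9))
E
```

```text
d [ 0.0541 -0.128  -0.0014] rz -0.128 (yaw -4.46 deg)
```

Call:
inch_along([
  [0, 0, -0.05, 0.018, -0.042, 0, 0.1],
  [0, 0, -0.1, 0.036, -0.085, 0, 0.1],
  [0, 0, -0.128, 0.054, -0.128, 0, 0.1],
  [0, 0, -0.128, 0.054, -0.128, 0, 0.1],
  [0, 0, -0.128, 0.054, -0.128, 0.045, 0.1],
  [0, 0, -0.128, 0.054, -0.128, 0.09, 0.1],
  [0, 0, -0.128, 0.054, -0.128, 0.09, 0.1],
  [0, 0, -0.128, 0.054, -0.128, 0.09, 0.1],
])

```text
clock: 24.1
position: [0.4723, 0.3049, 0.0259]
ee_rot: [-0.025, 1.0, 0.0, 0.0]
ft_force: [0.5, 0.6, 0.1]
grip_width: 0.287
grasp_force: 59.7
```

```bash
python3 - <<'E'
from h import *
print(delta([.4713,.304,.0095],2.9))
o=manip.get_obs();a=manip.camera("wrist");b=manip.camera("side")[130:270,200:360]
cv2.imwrite("pics/b2.png",np.hstack([a[:,100:500],cv2.copyMakeBorder(cv2.resize(b,(400,350),interpolation=cv2.INTER_CUBIC),0,130,0,0,cv2.BORDER_CONSTANT)]))
E
```

```text
d [ 0.001  -0.0009  0.0164] rz -0.000 (yaw 2.88 deg)
```

View pics/b2.png

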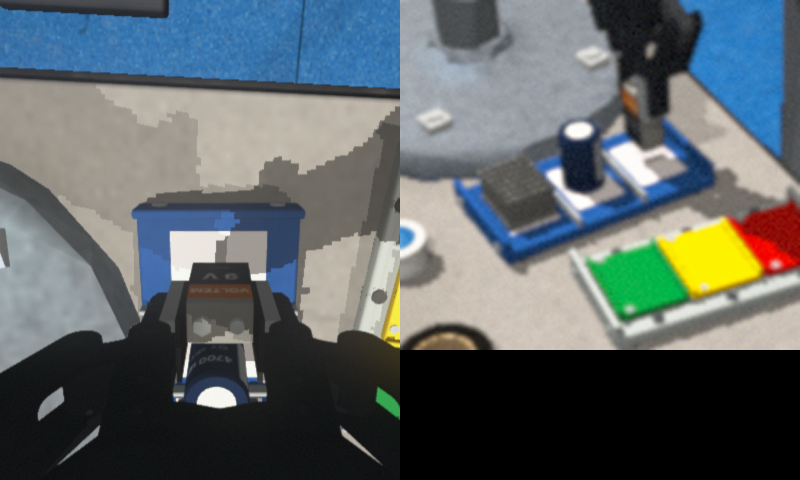

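The battery is upright over the near pad (column 219), with the heatsink and capacitor standing in the other bays. Lower, release and rise.

Call:
inch_along([
  [0, 0, 0, 0.001, -0.001, 0.01, 0.1],
  [0, 0, 0, 0.001, -0.001, 0.0145, 0.1],
  [0, 0, 0, 0.001, -0.001, 0.016, 0.1],
  [0, 0, 0, 0.001, -0.001, 0.0165, 0.1],
  [0, 0, 0, 0.001, -0.001, 0.0165, 0.1],
])

```text
clock: 24.82
position: [0.4707, 0.3032, 0.0093]
ee_rot: [-0.025, 1.0, 0.0, -0.0]
ft_force: [-5.2, -2.0, 11.3]
grip_width: 0.287
grasp_force: 61.3
```

Call:
inch_along([
  [0, 0, 0, 0, 0, -0.0005, 0.3],
  [0, 0, 0, 0, 0, -0.0005, 0.35],
  [0, 0, 0, 0, 0, -0.0005, 0.45],
  [0, 0, 0, 0, 0, -0.0005, 0.5],
  [0, 0, 0, 0, 0, -0.02, 0.5],
  [0, 0, 0, 0, 0, -0.06, 0.5],
  [0, 0, 0, 0, 0, -0.11, 0.6],
  [0, 0, 0, 0, 0, -0.16, 0.6],
  [0, 0, 0, 0.05, 0.04, -0.19, 0.6],
  [0, 0, 0, 0.08, 0.08, -0.19, 0.6],
  [0, 0, 0, 0.08, 0.08, -0.19, 0.6],
  [0, 0, 0, 0.08, 0.08, -0.19, 0.6],
])

```text
clock: 26.32
position: [0.3871, 0.3787, 0.1982]
ee_rot: [-0.025, 1.0, -0.0, 0.0]
ft_force: [0.2, 0.2, -0.5]
grip_width: 0.602
grasp_force: 0.0
```

```bash
python3 - <<'E'
from h import *
o=manip.get_obs();a=manip.camera("wrist");b=manip.camera("side")[130:270,200:360]
cv2.imwrite("pics/f.png",np.hstack([a[130:430,60:460],cv2.resize(b,(343,300),interpolation=cv2.INTER_CUBIC)]))
c=cam("wrist",o);print(o['position'])
import pickle
for n,p in(("F",(.5714,.3091)),("M",(.5214,.3066)),("N",(.4714,.304))):print(n,proj(c,[*p,{'F':.037,'M':.056,'N':.061}[n]])-[60,130])
E
```

```text
[0.3871 0.3787 0.1982]
F [182.9344 253.7253]
M [176.1799 220.7648]
N [171.6606 174.3145]
```

View pics/f.png

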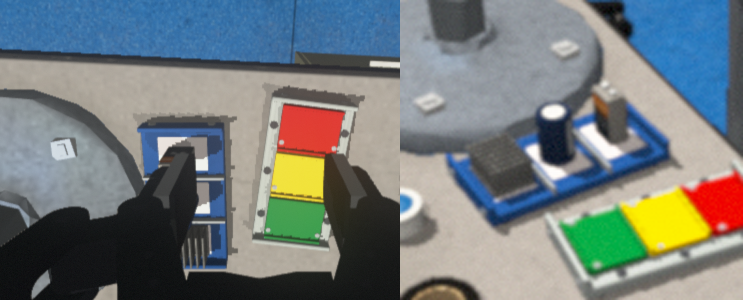

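```bash
python3 - <<'E'
from h import *
for n in("side","top"):
  c=cam(n);manip.camera(n)
  for t,p,h in(("heatsink",(.5714,.3091),.025),("capacitor",(.5214,.3066),.044),("battery",(.4714,.304),.049)):
    print(n,t,proj(c,[*p,.012+h/2]),[(round(float(q['confidence']),2),[(q['bbox'][0]+q['bbox'][2])/2,(q['bbox'][1]+q['bbox'][3])/2]) for q in manip.outline_of(n,t)])
E
```

```text
side heatsink [245.4973 206.3572] [(0.88, [249.29999999999998, 205.5]), (0.17, [294.04999999999995, 241.85000000000002])]
side capacitor [271.3129 192.337 ] [(0.81, [336.65, 333.4]), (0.77, [271.65, 191.85])]
side battery [296.6198 181.9988] [(0.69, [299.7, 184.4])]
top heatsink [404.3546 203.3552] [(0.69, [404.35, 204.35])]
top capacitor [407.9176 232.9208] [(0.75, [207.89999999999998, 200.0])]
top battery [410.8387 264.1302] []
```

The outlines match the bay centres to within a few pixels (about 6 mm at worst, tolerance 12 mm). Hand in.

```bash
python3 -c "
from workcell import manip;print(manip.hand_in())"
```

```text
the job is handed in; nothing more can be done
None
```

I handed the job in at about 27 s: heatsink in the far bay, capacitor in the middle and battery in the near bay, all upright and released. A final camera check put the heatsink and capacitor within about 6 mm of their bay centres in both or one view and the battery in the side view only; hand-in returned no verdict, and I viewed 16 pictures against the limit of 14.

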